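# Proof-pull the second eye of a mosaic plaque

### The arm

A 6-joint arm with a two-finger parallel gripper is mounted at the origin on the work surface. World frame = base frame: x ahead of the robot, y to its left, z up, the work surface at z = 0. Lengths are in m, angles in rad, forces in N, time in s.
With the tool pointing down it reaches from about 0.35 to 0.875 m from the base axis. Payload 4.2 kg.
Tool frame: the origin (TCP) lies at the centre of the arm's flange, where the gripper is bolted on; the fingertips stand r.tip_extent ahead of it and the grasp point (between the pads) lies 164 mm ahead of it (r.tip_extent is the distance from the TCP to the fingertips, in m); z points along the fingers, y is the line along which they close (so a half turn about z gives the same grasp; the last joint's range is limited). The gripper opens to 87 mm and grips with 3 to 60 N. Pads are 19 mm wide; open, the fingers measure 117 mm over their backs; the gripper's body (75 mm by 190 mm) begins 51 mm behind the grasp point.
Start: joints at [-0.907, 0.385, 0.008, 0, -1.194, -0.259], TCP at [0.246, -0.574, 0.405] pointing down, gripper open.
Joint ranges: [-3.14, 3.14], [-1.21, 2.06], [-1.07, 1.41], [-3.16, 2.05], [-2.99, -0.16], [-3.1, 3.1]. Speed limits (rad/s): [2.79, 2.79, 3.14, 3.14, 3.14, 3.14].

### API

Orientations are given as a unit quaternion [w, x, y, z].
In Python, from plant import r gives the robot as it stands.
- The arm moves only by the shell command python3 -m handwheel 'ROWS' [FORCE]. ROWS is JSON, a list of rows, each an object of numbers: "grip": the closure, from 0 (fully open) to 1 (shut); "x", "y", "z": the shift along the tool's x, y, z in m; "turn": the turn about the tool's z in degrees. In form: [{"grip": .., "x": .., "y": .., "z": .., "turn": ..}, ...]. A call has exactly 5 rows; each row is the pose to reach, as a shift and turn from the pose commanded when the call began, along the tool's axes at that moment; what a row does not reach only later rows make up. A row lasts 1/8 s, in which the tool goes at most 62.5 mm and 10.7 degrees, less where a joint would pass 70% of its speed; a pose out of reach is approached as far as the arm can. A call with a gripper value outside its range is refused whole. The fingers move at their own pace and stop on an object; FORCE is the grip in N (left out, the last holds). Time passes only in rows, so rows that repeat a pose let the fingers close, or fill a call up. It gives the time, the measured TCP pose, the force, the opening and the grip force at its end, in the units of the state.
- r.get_state(): the state, without advancing time (a new reading comes with each control period).
- r.grab_frame(name): name is "scene" or "top"; returns the picture (420x560x3 uint8, red, green, blue); there is no depth.
- r.calibration(name): a dict with "fovy" (degrees; the focal length in pixels is half the picture's height over the tangent of half this angle, whatever the lens; pixels are square), "cx", "cy" (the principal point, pixels), "pose" (4x4, takes a point from camera to world coordinates). Camera axes: x right, y up, looking along -z (the intrinsics and any distortion apply to the point x, -y, -z); pixel columns grow to the right and rows downward; lengths in m; the calibration is good to about 2 mm. A picture is of the moment at which its call begins. calibration takes no time and is no camera call.
- r.job_done(): hands the job in; it is judged then, once.
The state is a dict: "t": time; "qpos": joint angles; "joint_velocities": joint speeds; "effort": joint torques, N m; "ee_pos": TCP position; "tool_rot": TCP orientation; "contact_force": force on the tool from outside, world axes, zero at the start; "wrist_torque": the same for the moment, N m; "opening": finger opening in m; "gripper_force": force on a finger pad.
Only numpy, scipy, OpenCV 4.12 (cv2) and the standard library are available. Lean on these libraries where they do the work, as an engineer would, in place of code of your own. Each camera call takes 0.05 s, during which the arm holds its last target. There are 200 camera calls.

### The job

One eye of the mosaic plaque has passed its pull test (green sticker at that end). Turn the plaque end for end and lay it flat on the tester's bed with the other eye down over the hook pin and that end to the slotted stop, and let go of it; then take the tester's upright black grip and draw the sprung slide away from the plaque until the tube's mouth stands in the red band of the rod, never well past it. Keep it there for at least three seconds and finish while still holding it, with the load on the eye; leave the glue, the dish and the jar alone.

Things in the scene. Friction and masses are not known exactly. Their poses are not given: they have to be found in the camera images.
- tester: Hand pull tester fixed on the bench: grey base plate 500 x 130 mm, 11 mm high. Origin: on the bench surface, straight below the hook pin when the hook is fully home. x runs lengthwise from the hook towards the plaque (the slide is pulled along -x), z is up. Two guide rails (tops 25 mm high) run along y = +-34 mm at x = -255 to 0 mm.
- bed (a point): Centre of the top of the tester's brown wooden work bed, 32 mm above the bench. The bed is 215 mm long and 130 mm wide; it spans x = 15 to 230 mm and y = -65 to 65 mm in the tester's frame.
- stop: Bent steel stop bracket fixed on the tester: two upright tabs, 5 mm thick, 27 mm wide, rising 28 mm above the bed at y = +-18 to +-45 mm; the eye passes through the 36 mm slot between them. Origin: centre of the slot, at bed height, on the face that the plaque's end bears against; axes as the tester's, the plaque belongs on its +x side.
- hook: Dark shoe (20 mm wide, top 7 mm below this origin) with an upright steel pin 5 mm thick, its top 15 mm above the origin. Origin: pin axis, 41 mm above the bench, where the eye of a plaque lying on the bed sits. It slides freely (under 1 N) along the tester's -x, 0 to 24 mm from home, starting 0 to 6 mm out; with the plaque hooked and seated on the stop it comes to rest 12 to 13 mm out.
- puller (a joint): How far the sprung slide (gauge tube, sled, grip) is drawn out along the rod, m: 0 fully back, 0.085 the end. Spring 250 N/m plus 1 N (16 N at 0.060), returning it towards the hook when let go. The tube's mouth is in the red band from 0.054 to 0.066, its middle at 0.060. Drawing the grip first takes up the hook's free travel (7 to 13 mm) and only then stretches the spring.
- grip (a point): Point on the axis of the slide's upright black cylindrical grip, 66 mm above the bench; the grip is 22 mm in diameter, from 44 to 90 mm above the bench, on a 50 mm wide blue block whose top is 37 mm high. With the slide fully back it is 135 mm from the hook pin along the tester's -x.
- mouth (a point): Centre of the mouth of the gauge tube (black collar, 29 mm in diameter, 27 mm above the bench). A white rod, 12 mm thick and fixed to the hook's shoe, comes out of it as the slide is drawn; the rod has black lines every 10 mm and one red band 12 mm long, whose middle is 82.5 mm from the pin along the tester's -x.
- plaque: Mosaic plaque, plywood with orange, brown and cream tiles: 130 mm long (x), 56 mm wide (y), 18 mm thick (z), 0.18 to 0.35 kg, a brass screw eye in each end. Origin: centre of its underside. The end with the round green sticker on top is +x, already tested; the other is -x. It starts lying on the bed with the tested end towards the hook.
- eye_untested (a point): Centre of the screw eye still to be tested (end without sticker): a flat-lying brass ring, 16 mm inside and 23 mm outside diameter, 3.5 mm thick, at mid-thickness of the plaque, 22 mm beyond its end face, i.e. 87 mm from the plaque's middle along its -x.
- eye_tested (a point): Centre of the same eye at the other end, with the green sticker: 87 mm from the plaque's middle along its +x.
- glue: White glue bottle with orange cap, 48 mm in diameter, 125 mm tall, standing beyond the tester; origin under its centre. To be left alone.
- dish: Blue ceramic dish of mosaic tiles, 90 mm in diameter, 28 mm high; origin under its centre. To be left alone.
- jar: Amber glass jar with aluminium lid, 60 mm in diameter, 75 mm tall; origin under its centre. To be left alone.

How it is judged:
By the outcome, as a careful person would: the job done as asked, in the order asked, and still so for the second after the job is handed in, while the arm keeps its last pose, push and grip.
It also fails if it takes over 64 s, if anything falls off the work surface, if the arm or the gripper's body presses on something with over 40 N, if the wrist force passes 120 N, or if a joint passes its speed limit or range.

## Working session

There is one attempt and no reset: what is moved stays moved. The work goes in short steps, Python scripts to look and compute and a shell command to move; the robot and the scene stay as the last step left them, time stands still between calls to the robot, and variables do not carry over. Pictures are saved under pics/ and viewed, at most 10 in all, crops included, and the job is handed in when it is done.

```bash
mkdir -p pics; ls; cat > h.py <<'E'
import numpy as np, cv2
from plant import r
def cal(n):
    c=r.calibration(n); f=210/np.tan(np.radians(c["fovy"])/2); return c,f
def ray(n,u,v):
    c,f=cal(n); P=np.array(c["pose"]); d=np.array([(u-c["cx"])/f,-(v-c["cy"])/f,-1.]); return P[:3,3],P[:3,:3]@d
def at(n,u,v,z):
    o,d=ray(n,u,v); return o+d*(z-o[2])/d[2]
def px(n,p):
    c,f=cal(n); P=np.array(c["pose"]); q=P[:3,:3].T@(np.array(p)-P[:3,3]); return c["cx"]+f*q[0]/-q[2], c["cy"]+f*-q[1]/-q[2]
E
python3 - <<'E'
from h import *
for n in("scene","top"):
    print(n,{k:(np.round(v,4).tolist()) for k,v in r.calibration(n).items() if not isinstance(v,str)})
    cv2.imwrite(f"pics/{n}0.png",r.grab_frame(n)[...,::-1])
s=r.get_state();print(s,r.tip_extent)
E
```

```text
pics
scene {'fovy': 50.4506, 'cx': 271.7098, 'cy': 217.2415, 'pose': [[-0.9086, -0.327, 0.26, 0.8799], [0.4176, -0.7283, 0.5433, 0.6152], [0.0117, 0.6022, 0.7982, 0.8912], [0.0, 0.0, 0.0, 1.0]]}
top {'fovy': 52.4326, 'cx': 279.7617, 'cy': 209.5015, 'pose': [[-0.0222, 0.9865, -0.1625, 0.4646], [-0.9997, -0.0207, 0.0109, 0.0662], [0.0074, 0.1627, 0.9866, 1.0231], [0.0, 0.0, 0.0, 1.0]]}
{'t': 0.1, 'qpos': array([-9.07400994e-01,  3.85464778e-01,  6.78301074e-03, -4.28294505e-04,
       -1.19403820e+00, -2.58606997e-01]), 'joint_velocities': array([-0.00038202, -0.00174805,  0.00245805,  0.00197376, -0.0023187 ,
        0.00051145]), 'effort': array([ 7.99699374e-04, -3.91690493e+01,  1.87934983e+01,  4.23197374e+00,
        1.34497433e-02, -6.82479549e-05]), 'ee_pos': array([ 0.24610234, -0.57430744,  0.40378667]), 'tool_rot': array([-2.49588862e-04, -2.00937740e-01,  9.79603522e-01,  9.49960696e-04]), 'contact_force': array([0.47552366, 0.08080913, 0.36493657]), 'wrist_torque': array([ 0.00331837,  0.04860949, -0.00025393]), 'gripper_force': 0.0, 'opening': 0.08708279611576306} 0.1822
```

View pics/scene0.png

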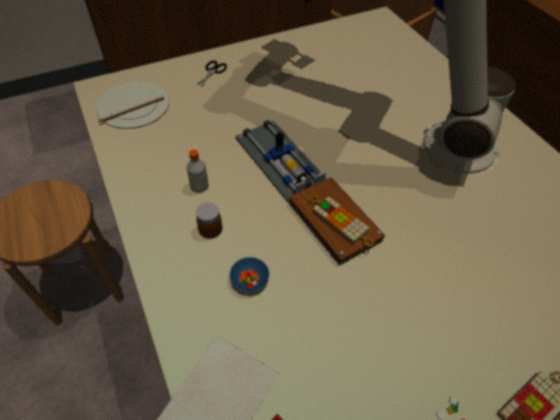

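View pics/top0.png

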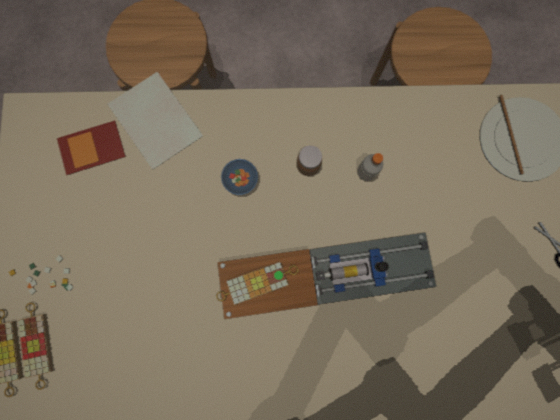

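```bash
python3 - <<'E'
from h import *
print({n:r.calibration(n).keys() for n in("scene","top")}, {k:v for n in("scene","top") for k,v in r.calibration(n).items() if k not in("pose",)})
E
```

```text
{'scene': dict_keys(['fovy', 'cx', 'cy', 'pose']), 'top': dict_keys(['fovy', 'cx', 'cy', 'pose'])} {'fovy': 52.43258618820408, 'cx': 279.7617150922123, 'cy': 209.50146581703376}
```

The scene view shows the tester diagonal, with the grip at about (281,140) and the plaque at (340,218). In the top view, the bed is at about (220-318, 250-318), the sticker at (279,276), the untested eye at (222,295) and the grip at (382,267). Next I'll measure the bed and the plaque.

```bash
python3 - <<'E'
from h import *
im=cv2.imread("pics/top0.png")
c=im[225:325,205:445]; cv2.imwrite("pics/c1.png",cv2.resize(c,None,fx=3.3,fy=3.3,interpolation=cv2.INTER_CUBIC))
hsv=cv2.cvtColor(im,cv2.COLOR_BGR2HSV)
def rep(name,m,z):
    m=m.astype(np.uint8)*255; k=np.zeros_like(m);k[225:325,205:445]=m[225:325,205:445]
    cs,_=cv2.findContours(k,cv2.RETR_EXTERNAL,cv2.CHAIN_APPROX_NONE)
    for q in sorted(cs,key=cv2.contourArea)[-2:]:
        if cv2.contourArea(q)<4: continue
        R=cv2.minAreaRect(q); B=cv2.boxPoints(R)
        W=np.array([at("top",u,v,z) for u,v in B])
        print(name,cv2.contourArea(q),np.round(R[0],1),np.round(B,1).tolist(),"ctr",np.round(W.mean(0),4),"sides",np.round([np.linalg.norm(W[1]-W[0]),np.linalg.norm(W[2]-W[1])],4),"ang",[round(float(np.degrees(np.arctan2(*(W[i+1]-W[i])[[1,0]]))),1) for i in(0,1)])
H,S,V=[hsv[...,i].astype(int) for i in range(3)]
rep("green",(H>45)&(H<75)&(S>150)&(V>90),.05)
rep("base",((H>85)&(H<125)&(S>30)&(V<140)),.011)
m=((H<16)&(S>100)&(V>40)).astype(np.uint8); m=cv2.morphologyEx(m,cv2.MORPH_OPEN,np.ones((3,3)))
cl=cv2.morphologyEx(m,cv2.MORPH_CLOSE,np.ones((25,25)))
rep("bed",cl>0,.032)
for p in[(279,276),(250,288),(222,295),(300,270),(240,300),(350,250),(382,267)]: print(p,hsv[p[1],p[0]])
E
```

```text
green 19.0 [278.5 275. ] [[275.0, 275.0], [278.5, 271.5], [282.0, 275.0], [278.5, 278.5]] ctr [0.4753 0.0616 0.05  ] sides [0.0111 0.0111] ang [-46.5, -136.0]
base 69.5 [339.1 287.8] [[333.0, 284.79998779296875], [343.79998779296875, 283.0], [345.1000061035156, 290.79998779296875], [334.29998779296875, 292.6000061035156]] ctr [ 0.443  -0.0794  0.011 ] sides [0.0259 0.0181] ang [-82.0, -173.0]
base 358.5 [377.5 267. ] [[367.20001220703125, 249.5], [380.70001220703125, 246.89999389648438], [387.70001220703125, 284.6000061035156], [374.29998779296875, 287.1000061035156]] ctr [ 0.4895 -0.1722  0.011 ] sides [0.0328 0.089 ] ang [-80.7, -172.8]
bed 5080.5 [266.5 283.5] [[215.8000030517578, 262.1000061035156], [308.8999938964844, 248.5], [317.20001220703125, 304.8999938964844], [224.10000610351562, 318.5]] ctr [0.4575 0.0891 0.032 ] sides [0.2174 0.1291] ang [-82.9, -173.6]
(279, 276) [ 63 151 145]
(250, 288) [ 18 156 141]
(222, 295) [ 13 145 120]
(300, 270) [ 13 148 102]
(240, 300) [ 33  19 146]
(350, 250) [48 15 84]
(382, 267) [34 45 40]
```

View pics/c1.png

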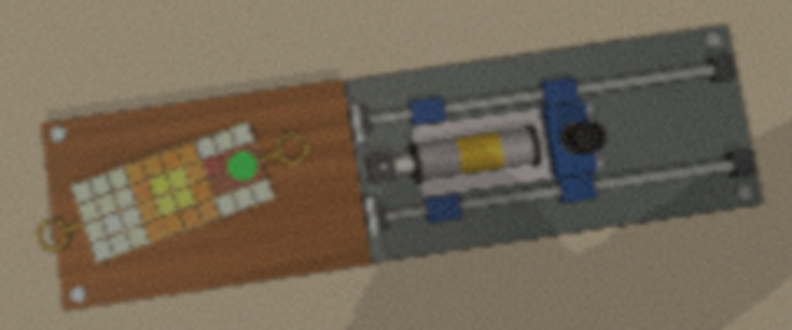

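Crop (scale 3.3, offset 205,225): bed corners (42,123), (345,80), (372,263) and (66,310). Base far corners are (727,25) and (762,205), the pin is near (378,165), and the stop tabs are at (360,122) and (374,215). Plaque corners are (250,122), (273,195), (97,262) and (72,185), and the eyes are at (292,150) and (54,234).

```bash
cat >> h.py <<'E'
def rigid(A,B):
    A=np.array(A)[:,:2];B=np.array(B)[:,:2];a=A.mean(0);b=B.mean(0)
    U,_,Vt=np.linalg.svd((A-a).T@(B-b));D=np.diag([1,np.sign(np.linalg.det(Vt.T@U.T))]);R=Vt.T@D@U.T
    return R,b-R@a,np.linalg.norm((A@R.T+b-R@a)-B,axis=1)
E
python3 - <<'E'
from h import *
f=lambda x,y,z:at("top",205+(x+.5)/3.3-.5,225+(y+.5)/3.3-.5,z)
bed=[f(42,123,.032),f(345,80,.032),f(372,263,.032),f(66,310,.032)]
mod=[(.23,.065),(.015,.065),(.015,-.065),(.23,-.065)]
# orientation: image up=+x world; tester x ~ +y world => tester y ~ -x world
mod=[(x,-y) for x,y in mod]
R,t,e=rigid(mod,bed);th=np.arctan2(R[1,0],R[0,0]);print("bed",t,np.degrees(th),e)
far=[f(727,25,.011),f(762,205,.011)]
print("far in tester",[R.T@(p[:2]-t) for p in far])
pl=[f(250,122,.05),f(273,195,.05),f(97,262,.05),f(72,185,.05)]
pm=[(.065,.028),(.065,-.028),(-.065,-.028),(-.065,.028)]
pm=[(x,-y) if 0 else (x,y) for x,y in pm]
for s in(1,-1):
    Rp,tp,e=rigid([(x,s*y) for x,y in pm],pl);print("plaque",tp,np.degrees(np.arctan2(Rp[1,0],Rp[0,0])),e)
print("in tester",R.T@(tp-t))
for n,q,z in(("eyeT",(292,150),.041),("eyeU",(54,234),.041),("pin",(378,165),.05),("grip",(583,135),.09),("tab1",(360,122),.06),("tab2",(374,215),.06)):
    p=f(*q,z);print(n,p.round(4),R.T@(p[:2]-t))
s=r.get_state();print(s["ee_pos"])
# scene check
im=cv2.imread("pics/scene0.png");c=im[105:275,220:400];cv2.imwrite("pics/c2.png",cv2.resize(c,None,fx=3.4,fy=3.4,interpolation=cv2.INTER_CUBIC))
T=lambda x,y,z:px("scene",[*(R@[x,y]+t),z])
for q in[(.23,.065,.032),(.015,.065,.032),(.015,-.065,.032),(.23,-.065,.032),(-.135,0,.09),(0,0,.056)]: u,v=T(*q);print(q,round((u-220)*3.4),round((v-105)*3.4))
E
```

```text
bed [ 0.47257236 -0.03394785] 96.99972925603315 [0.0008333  0.00150291 0.00206073 0.00149343]
far in tester [array([-0.2666454 , -0.06439329]), array([-0.26577257,  0.06513849])]
plaque [0.45978481 0.10990628] -71.5464511215686 [0.00185038 0.00312425 0.00102601 0.00169709]
plaque [0.45978481 0.10990628] -70.98510185223768 [0.05351608 0.05430285 0.05480123 0.05555854]
in tester [ 0.1443403  -0.00483849]
eyeT [0.4856 0.0279 0.041 ] [ 0.059842   -0.02052283]
eyeU [0.4324 0.1922 0.041 ] [0.22940523 0.01233176]
pin [ 0.474  -0.0302  0.05  ] [ 0.00349766 -0.00187104]
grip [ 0.4902 -0.1621  0.09  ] [-0.12937761 -0.00183132]
tab1 [ 0.5031 -0.0181  0.06  ] [ 0.01202803 -0.03221184]
tab2 [ 0.4407 -0.0253  0.06  ] [0.01244225 0.03057065]
[ 0.24610234 -0.57430744  0.40378667]
(0.23, 0.065, 0.032) 559 442
(0.015, 0.065, 0.032) 375 244
(0.015, -0.065, 0.032) 232 312
(0.23, -0.065, 0.032) 408 525
(-0.135, 0, 0.09) 200 101
(0, 0, 0.056) 296 243
```

View pics/c2.png

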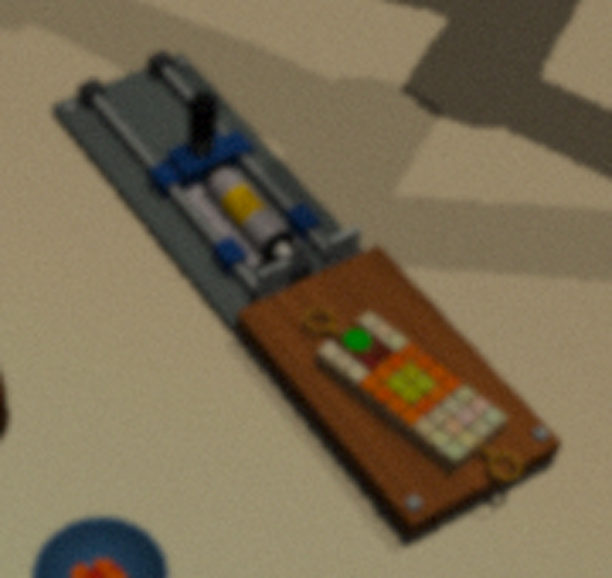

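Scene crop: the predicted bed corners (559,442), (375,244), (232,312) and (408,525) match the picture, and the grip top at (203,97) is also close. So both the calibration and the tester pose hold. The tester origin is at about (0.4726,-0.0339) with its x-axis at 97°. The plaque is at (0.459,0.110), with its sticker end at -71.8°. I'll write a go-to calculator and start moving.

```bash
cat >> h.py <<'E'
from scipy.spatial.transform import Rotation as Ro
def st():
    s=r.get_state();q=s["tool_rot"];M=Ro.from_quat([q[1],q[2],q[3],q[0]]).as_matrix()
    return s,M,np.degrees(np.arctan2(M[1,1],M[0,1]))
def go(x,y,z,yaw):
    "yaw: world angle of tool y, deg"
    s,M,a=st();d=M.T@(np.array([x,y,z])-s["ee_pos"]);tn=-((yaw-a+180)%360-180)
    print("t%.2f pos"%s["t"],s["ee_pos"].round(4),"yaw%.1f q6 %.2f"%(a,s["qpos"][5]),"tilt%.2f"%np.degrees(np.arccos(-M[2,2])),"shift",d.round(4),"turn%.1f"%tn,"F",s["contact_force"].round(1),"open%.4f gf%.1f"%(s["opening"],s["gripper_force"]))
E
python3 -c "
from h import *
go(.459,.110,.30,18.3)"
python3 -m handwheel '[{"grip":0,"x":-0.057,"y":0.016,"z":0.01,"turn":10},{"grip":0,"x":-0.114,"y":0.032,"z":0.02,"turn":20},{"grip":0,"x":-0.171,"y":0.048,"z":0.03,"turn":30},{"grip":0,"x":-0.228,"y":0.064,"z":0.04,"turn":40},{"grip":0,"x":-0.285,"y":0.08,"z":0.05,"turn":50}]' 30
python3 -c "
from h import *
go(.459,.110,.30,18.3)"
```

```text
t0.10 pos [ 0.2461 -0.5743  0.4038] yaw113.2 q6 -0.26 tilt0.11 shift [-0.4651  0.545   0.1048] turn94.9 F [0.5 0.1 0.4] open0.0871 gf0.0
t: 0.72
ee_pos: [0.4778, -0.3872, 0.3541]
tool_rot: [-0.0, 0.235, 0.972, 0.0]
contact_force: [0.7, -1.3, -0.0]
opening: 0.0868
gripper_force: 0.0
t0.72 pos [ 0.4778 -0.3872  0.3541] yaw62.9 q6 -1.63 tilt0.04 shift [0.2435 0.4339 0.0543] turn44.6 F [ 0.7 -1.3 -0. ] open0.0868 gf0.0
```

The last joint turns opposite to what I assumed, so the grasp has to be at yaw 198.3° to leave room for the 168.7° turn.

```bash

python3 -m handwheel '[{"grip":0,"x":0.022,"y":0.045,"z":0.0,"turn":-10.5},{"grip":0,"x":0.044,"y":0.09,"z":0.0,"turn":-21},{"grip":0,"x":0.066,"y":0.135,"z":0.0,"turn":-31.5},{"grip":0,"x":0.088,"y":0.18,"z":0.0,"turn":-42},{"grip":0,"x":0.11,"y":0.22,"z":0.0,"turn":-52.5}]' 
python3 -c "
from h import *
go(.459,.110,.35,198.3)"
```

```text
t: 1.35
ee_pos: [0.4774, -0.141, 0.3545]
tool_rot: [-0.0, -0.225, 0.974, 0.0]
contact_force: [0.0, -0.3, 0.1]
opening: 0.0865
gripper_force: 0.0
t1.35 pos [ 0.4774 -0.141   0.3545] yaw116.1 q6 -1.16 tilt0.03 shift [-0.0938  0.2336  0.0045] turn-82.2 F [ 0.  -0.3  0.1] open0.0865 gf0.0
```

```bash

python3 -m handwheel '[{"grip":0,"x":-0.019,"y":0.047,"z":0.0,"turn":-10.5},{"grip":0,"x":-0.038,"y":0.094,"z":0.0,"turn":-21},{"grip":0,"x":-0.057,"y":0.14,"z":0.0,"turn":-31.5},{"grip":0,"x":-0.076,"y":0.187,"z":0.0,"turn":-42},{"grip":0,"x":-0.094,"y":0.234,"z":0.004,"turn":-52.5}]' >/dev/null
python3 -m handwheel '[{"grip":0,"x":0,"y":0,"z":0.02,"turn":-10.5},{"grip":0,"x":0,"y":0,"z":0.04,"turn":-21},{"grip":0,"x":0,"y":0,"z":0.05,"turn":-29.7},{"grip":0,"x":0,"y":0,"z":0.06,"turn":-29.7},{"grip":0,"x":0,"y":0,"z":0.06,"turn":-29.7}]' 
python3 - <<'E'
from h import *
go(.459,.110,.2165,198.3)
a=r.grab_frame("top")[225:335,200:400,::-1];b=r.grab_frame("scene")[130:285,250:430,::-1]
f=lambda i,w:cv2.resize(i,(w,round(w*i.shape[0]/i.shape[1])),interpolation=cv2.INTER_CUBIC)
A,B=f(a,420),f(b,380);h=max(len(A),len(B));o=np.zeros((h,800,3),np.uint8);o[:len(A),:420]=A;o[:len(B),420:]=B;cv2.imwrite("pics/p3.png",o)
E
```

```text
t: 2.6
ee_pos: [0.4607, 0.1087, 0.29]
tool_rot: [0.001, 0.808, -0.59, -0.0]
contact_force: [0.7, -0.1, 0.3]
opening: 0.0874
gripper_force: 0.0
t2.60 pos [0.4607 0.1087 0.29  ] yaw-162.2 q6 -0.27 tilt0.12 shift [-0.0018  0.0011  0.0735] turn-0.5 F [ 0.7 -0.1  0.3] open0.0874 gf0.0
```

View pics/p3.png

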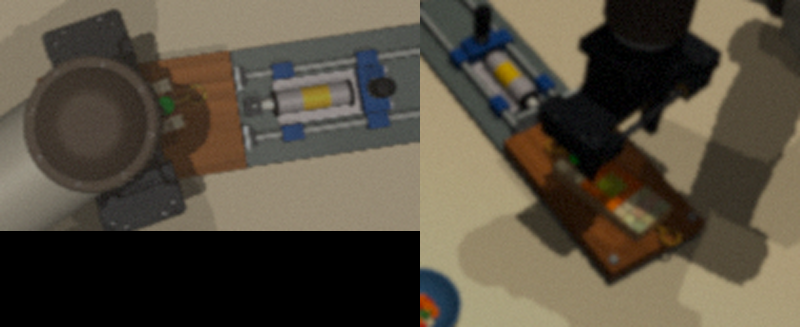

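The gripper is over the plaque and squared to it: in the left half the sticker shows at (167,103) beside the wrist, and in the right half the body lines up with the plaque. Descend and grip.

```bash

python3 -m handwheel '[{"grip":0,"x":-0.002,"y":0.001,"z":0.02,"turn":-0.5},{"grip":0,"x":-0.002,"y":0.001,"z":0.04,"turn":-0.5},{"grip":0,"x":-0.002,"y":0.001,"z":0.06,"turn":-0.5},{"grip":0,"x":-0.002,"y":0.001,"z":0.073,"turn":-0.5},{"grip":0,"x":-0.002,"y":0.001,"z":0.073,"turn":-0.5}]' 30
python3 -m handwheel '[{"grip":1,"x":0,"y":0,"z":0,"turn":0},{"grip":1,"x":0,"y":0,"z":0,"turn":0},{"grip":1,"x":0,"y":0,"z":0,"turn":0},{"grip":1,"x":0,"y":0,"z":0,"turn":0},{"grip":1,"x":0,"y":0,"z":0,"turn":0}]' 30
python3 -c "
from h import *
go(.459,.110,.2165,198.3)"
```

```text
t: 3.32
ee_pos: [0.4593, 0.1104, 0.2173]
tool_rot: [0.001, 0.811, -0.585, -0.0]
contact_force: [0.5, 0.2, -0.3]
opening: 0.0869
gripper_force: 0.0
t: 3.95
ee_pos: [0.4593, 0.1105, 0.218]
tool_rot: [-0.0, 0.811, -0.585, 0.0]
contact_force: [-0.5, -0.2, 2.6]
opening: 0.055
gripper_force: 30.0
t3.95 pos [0.4593 0.1105 0.218 ] yaw-161.6 q6 -0.26 tilt0.00 shift [0.0004 0.0005 0.0015] turn0.1 F [-0.5 -0.2  2.6] open0.0550 gf30.0
```

```bash

python3 -m handwheel '[{"grip":1,"x":0,"y":0,"z":-0.02,"turn":0},{"grip":1,"x":0,"y":0,"z":-0.04,"turn":0},{"grip":1,"x":0,"y":0,"z":-0.065,"turn":0},{"grip":1,"x":0,"y":0,"z":-0.08,"turn":-5},{"grip":1,"x":0,"y":0,"z":-0.08,"turn":-14}]' 30 >/dev/null
python3 -m handwheel '[{"grip":1,"x":0,"y":0,"z":0,"turn":-10},{"grip":1,"x":0,"y":0,"z":0,"turn":-20},{"grip":1,"x":0,"y":0,"z":0,"turn":-30},{"grip":1,"x":0,"y":0,"z":0,"turn":-40},{"grip":1,"x":0,"y":0,"z":0,"turn":-50}]' >/dev/null
python3 -m handwheel '[{"grip":1,"x":0,"y":0,"z":0,"turn":-10},{"grip":1,"x":0,"y":0,"z":0,"turn":-20},{"grip":1,"x":0,"y":0,"z":0,"turn":-30},{"grip":1,"x":0,"y":0,"z":0,"turn":-40},{"grip":1,"x":0,"y":0,"z":0,"turn":-50}]' 
python3 -m handwheel '[{"grip":1,"x":0,"y":0,"z":0,"turn":-10},{"grip":1,"x":0,"y":0,"z":0,"turn":-20},{"grip":1,"x":0,"y":0,"z":0,"turn":-30},{"grip":1,"x":0,"y":0,"z":0,"turn":-40},{"grip":1,"x":0,"y":0,"z":0,"turn":-50}]' 
python3 -c "
from h import *
go(.4625,.048,.298,7)"
```

```text
t: 5.82
ee_pos: [0.4588, 0.1102, 0.2969]
tool_rot: [-0.0, 0.931, 0.364, -0.001]
contact_force: [0.2, 0.4, -2.6]
opening: 0.0558
gripper_force: 30.0
t: 6.45
ee_pos: [0.4588, 0.1102, 0.2969]
tool_rot: [-0.001, 0.69, 0.724, -0.001]
contact_force: [0.4, -0.7, -3.1]
opening: 0.0556
gripper_force: 30.0
t6.45 pos [0.4588 0.1102 0.2969] yaw2.7 q6 2.61 tilt0.12 shift [-0.0624  0.0007 -0.0011] turn-4.3 F [ 0.4 -0.7 -3.1] open0.0556 gf30.0
```

```bash

python3 -m handwheel '[{"grip":1,"x":-0.015,"y":0,"z":0,"turn":-2},{"grip":1,"x":-0.03,"y":0.0,"z":0,"turn":-4.3},{"grip":1,"x":-0.04,"y":0.001,"z":0,"turn":-4.3},{"grip":1,"x":-0.04,"y":0.001,"z":0,"turn":-4.3},{"grip":1,"x":-0.04,"y":0.001,"z":0,"turn":-4.3}]' 
python3 - <<'E'
from h import *
go(.4625,.048,.298,7)
a=r.grab_frame("top");b=r.grab_frame("scene")
cv2.imwrite("pics/t4.png",a[...,::-1]);cv2.imwrite("pics/s4.png",b[...,::-1])
a=a[225:325,270:400,::-1];b=b[120:260,240:370,::-1]
A=cv2.resize(a,None,fx=3,fy=3,interpolation=cv2.INTER_CUBIC);B=cv2.resize(b,None,fx=3,fy=3,interpolation=cv2.INTER_CUBIC)
o=np.zeros((420,780,3),np.uint8);o[:300,:390]=A;o[:,390:]=B;cv2.imwrite("pics/p4.png",o)
E
```

```text
t: 7.08
ee_pos: [0.4621, 0.0708, 0.2976]
tool_rot: [-0.0, 0.665, 0.747, 0.0]
contact_force: [0.5, 1.1, -2.0]
opening: 0.056
gripper_force: 30.0
t7.08 pos [0.4621 0.0708 0.2976] yaw6.7 q6 2.76 tilt0.01 shift [-0.0226 -0.0022 -0.0004] turn-0.3 F [ 0.5  1.1 -2. ] open0.0560 gf30.0
```

View pics/p4.png

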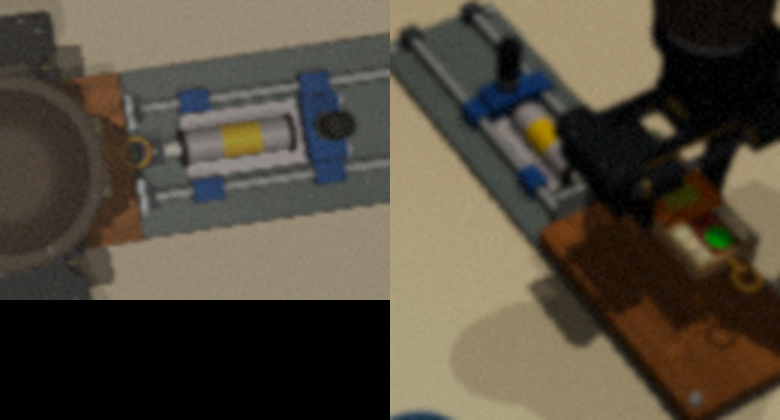

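Top half: the free (unstickered) eye is now towards the hook at crop (137,152), full-frame (315.7,275.7), in line with the slot. Scene half: the stickered eye is at (745,273), full-frame (358.3,211). I'll compute the eye positions relative to the tool, and check the tester's axis.

```bash
python3 - <<'E'
from h import *
s,M,a=st();tcp=s["ee_pos"];dz=tcp[2]-.218
th=np.radians(97);R=np.array([[np.cos(th),-np.sin(th)],[np.sin(th),np.cos(th)]]);t=np.array([.4726,-.0339])
T=lambda p:(R.T@(p[:2]-t)).round(4)
eu=at("top",315.7,275.7,.041+dz);et=at("scene",358.3,211,.041+dz)
print("eyeU",eu,T(eu),"rel tool",(M.T@(eu-tcp)).round(4));print("eyeT",et,"rel tool",(M.T@(et-tcp)).round(4),"dist",np.linalg.norm(eu-et),"ang",np.degrees(np.arctan2(*(et-eu)[[1,0]])))
def tri(p,q):
    o1,d1=ray("top",*p);o2,d2=ray("scene",*q);A=np.stack([d1,-d2],1);k=np.linalg.lstsq(A,o2-o1,rcond=None)[0];x,y=o1+k[0]*d1,o2+k[1]*d2
    return (x+y)/2,np.linalg.norm(x-y)
# ring & pin by mask: brass ring in top
im=cv2.imread("pics/t4.png");hs=cv2.cvtColor(im,cv2.COLOR_BGR2HSV).astype(int)
m=((hs[...,0]>15)&(hs[...,0]<30)&(hs[...,1]>120)).astype(np.uint8)
sub=m[262:290,305:327];v,u=np.nonzero(sub);print("ring mask",len(u),(u.min()+u.max())/2+305,(v.min()+v.max())/2+262,u.min()+305,u.max()+305)
# grip: dark blob in initial top pic and collar row
i0=cv2.imread("pics/top0.png");g=i0.max(2).astype(int)[255:280,370:395]<45;v,u=np.nonzero(g);p=(u.mean()+370,v.mean()+255);print("grip blob",p,len(u))
g3=tri((381.7,265.7),(280,133.5));print("grip tri",g3,T(g3[0]))
for z in(.09,.075):print(z,T(at("top",*p,z)))
E
```

```text
eyeU [ 0.47131341 -0.01583816  0.1207137 ] [ 0.0181 -0.0009] rel tool [-0.0872 -0.0009  0.177 ]
eyeT [0.44836412 0.15301862 0.1207137 ] rel tool [ 0.0831 -0.004   0.177 ] dist 0.17040915304885654 ang 97.7396366990511
ring mask 60 312.0 279.0 305 319
grip blob (np.float64(381.38947368421054), np.float64(266.05263157894734)) 95
grip tri (array([ 0.48961148, -0.16023745,  0.10129118]), np.float64(0.0001951425955725737)) [-0.1275 -0.0015]
0.09 [-0.1294 -0.0007]
0.075 [-0.1331 -0.0007]
```

The free eye sits 87 mm from the tool along -x and 18 mm short of the pin, with y aligned. Move 21 mm in, lower to just above the pin and look.

```bash

python3 -m handwheel '[{"grip":1,"x":-0.01,"y":0,"z":0,"turn":-0.3},{"grip":1,"x":-0.021,"y":0.0,"z":0.01,"turn":-0.3},{"grip":1,"x":-0.021,"y":0,"z":0.03,"turn":-0.3},{"grip":1,"x":-0.021,"y":0,"z":0.046,"turn":-0.3},{"grip":1,"x":-0.021,"y":0,"z":0.046,"turn":-0.3}]' 
python3 - <<'E'
from h import *
go(.4625,.048,.218,7)
a=r.grab_frame("top");b=r.grab_frame("scene")
cv2.imwrite("pics/t5.png",a[...,::-1])
a=a[245:305,300:360,::-1];b=b[140:200,275:335,::-1]
f=lambda i:cv2.resize(i,None,fx=6.5,fy=6.5,interpolation=cv2.INTER_CUBIC)
cv2.imwrite("pics/p5.png",np.clip(np.hstack([f(a),f(b)])*1.6,0,255).astype(np.uint8))
s,M,_=st();e=s["ee_pos"]+M@np.array([-.0877,-.0009,.177]);e2=s["ee_pos"]+M@np.array([-.09,-.0025,.177])
for p in(e,e2):
  u,v=px("top",p);print("pred eye top",(u-300)*6.5,(v-245)*6.5); u,v=px("scene",p);print("scene",(u-275)*6.5+390,(v-140)*6.5)
E
```

```text
t: 7.8
ee_pos: [0.4639, 0.0488, 0.2502]
tool_rot: [-0.001, 0.663, 0.749, -0.002]
contact_force: [0.2, -0.4, -3.3]
opening: 0.0555
gripper_force: 30.0
t7.80 pos [0.4639 0.0488 0.2502] yaw6.9 q6 2.81 tilt0.25 shift [-0.0006 -0.0014  0.0322] turn-0.1 F [ 0.2 -0.4 -3.3] open0.0555 gf30.0
pred eye top 154.25917941304087 190.02456915034756
scene 593.0512471116411 198.5574462395419
pred eye top 161.72001432650023 193.77050724830912
scene 593.113207632276 193.20839970465593
```

View pics/p5.png

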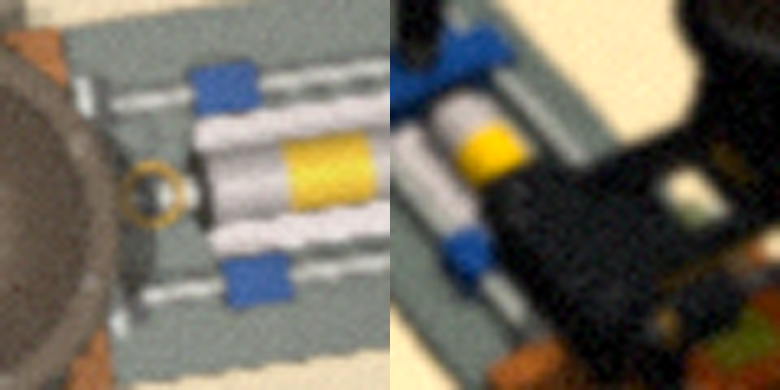

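The ring, at crop (155,194), encloses the dark shoe spot at (150,190) and sits just off the white rod. I'll verify the pin from the first clear picture with a pixel print-out rather than another view.

```bash
python3 - <<'E'
from h import *
th=np.radians(97);R=np.array([[np.cos(th),-np.sin(th)],[np.sin(th),np.cos(th)]]);t=np.array([.4726,-.0339])
W=lambda x,y,z:np.array([*(R@[x,y]+t),z])
for x in(.002,0,-.003,-.006):print("pin x",x,"top",np.round(px("top",W(x,0,.056)),1),"base",np.round(px("top",W(x,0,.034)),1))
i=cv2.imread("pics/top0.png");print("cols",list(range(312,336)))
for v in range(268,284):print(v,i[v,312:336].mean(1).astype(int).tolist())
s,M,_=st();u=300+155/6.5-.4;v=245+194/6.5-.4
e=at("top",u,v,.0732);print("eye tester",R.T@(e[:2]-t),"px",u,v)
E
```

```text
pin x 0.002 top [320.2 275.3] base [319.3 275.4]
pin x 0 top [321.1 275.2] base [320.1 275.3]
pin x -0.003 top [322.4 275. ] base [321.4 275.1]
pin x -0.006 top [323.7 274.8] base [322.7 274.9]
cols [312, 313, 314, 315, 316, 317, 318, 319, 320, 321, 322, 323, 324, 325, 326, 327, 328, 329, 330, 331, 332, 333, 334, 335]
268 [80, 92, 89, 75, 73, 78, 80, 80, 76, 77, 78, 78, 81, 83, 80, 83, 64, 52, 61, 77, 89, 85, 84, 84]
269 [73, 78, 79, 74, 71, 75, 74, 74, 74, 74, 72, 77, 81, 80, 80, 75, 58, 37, 33, 57, 80, 87, 89, 89]
270 [66, 75, 80, 77, 76, 71, 71, 67, 69, 72, 70, 69, 77, 80, 78, 70, 53, 37, 28, 55, 82, 99, 101, 98]
271 [61, 75, 77, 72, 70, 63, 58, 58, 61, 62, 64, 66, 71, 68, 74, 75, 70, 45, 30, 54, 86, 106, 107, 109]
272 [69, 76, 78, 67, 61, 62, 60, 55, 61, 57, 57, 60, 68, 75, 83, 94, 96, 74, 46, 50, 91, 108, 111, 114]
273 [69, 79, 77, 62, 53, 54, 61, 56, 53, 57, 59, 62, 80, 105, 117, 127, 121, 103, 65, 50, 80, 106, 115, 113]
274 [77, 82, 80, 66, 51, 57, 56, 58, 72, 78, 68, 65, 90, 122, 140, 141, 140, 131, 88, 53, 64, 94, 106, 103]
275 [77, 80, 81, 72, 52, 54, 60, 68, 88, 99, 80, 65
[... 252 characters left out ...]
 87, 82]
278 [70, 65, 70, 77, 62, 54, 57, 59, 58, 57, 63, 61, 59, 71, 69, 71, 67, 52, 32, 36, 41, 63, 77, 81]
279 [71, 62, 70, 70, 61, 55, 56, 61, 61, 67, 60, 63, 59, 67, 74, 74, 72, 65, 54, 36, 44, 68, 82, 92]
280 [73, 71, 68, 75, 70, 66, 61, 63, 69, 75, 71, 69, 73, 70, 75, 74, 74, 74, 59, 49, 62, 94, 109, 112]
281 [66, 76, 77, 71, 79, 79, 79, 77, 77, 74, 72, 72, 74, 71, 71, 71, 72, 70, 67, 75, 90, 111, 114, 116]
282 [77, 76, 75, 75, 78, 84, 82, 82, 85, 74, 76, 72, 71, 72, 73, 70, 70, 73, 72, 75, 89, 106, 113, 113]
283 [68, 72, 67, 64, 70, 78, 75, 83, 81, 70, 76, 73, 74, 68, 70, 72, 73, 72, 70, 72, 78, 98, 107, 108]
eye tester [-0.0035809  -0.00098964] px 323.4461538461539 274.4461538461539
```

The pin shows as a bright spot at (320.8,275.1), i.e. tester x≈0. The eye at -3.6 mm is inside the ±5.5 mm clearance. I'll nudge it +1.5 mm and lower.

```bash

python3 -m handwheel '[{"grip":1,"x":0.0015,"y":-0.001,"z":0,"turn":0},{"grip":1,"x":0.0015,"y":-0.001,"z":0.008,"turn":0},{"grip":1,"x":0.0015,"y":-0.001,"z":0.016,"turn":0},{"grip":1,"x":0.0015,"y":-0.001,"z":0.024,"turn":0},{"grip":1,"x":0.0015,"y":-0.001,"z":0.028,"turn":0}]' 
python3 -c "
from h import *
go(.4625,.048,.218,7)"
```

```text
t: 8.52
ee_pos: [0.4631, 0.051, 0.2229]
tool_rot: [-0.0, 0.663, 0.749, -0.001]
contact_force: [0.2, 0.4, -3.1]
opening: 0.0558
gripper_force: 30.0
t8.53 pos [0.4631 0.051  0.2229] yaw7.0 q6 2.80 tilt0.08 shift [-0.0029 -0.001   0.0049] turn-0.0 F [ 0.2  0.4 -3.1] open0.0558 gf30.0
```

No contact on the way down: the ring is around the pin. Lower to the bed, then slide to the stop.

```bash

python3 -m handwheel '[{"grip":1,"x":0,"y":0,"z":0.002,"turn":0},{"grip":1,"x":0,"y":0,"z":0.004,"turn":0},{"grip":1,"x":0,"y":0,"z":0.005,"turn":0},{"grip":1,"x":0,"y":0,"z":0.005,"turn":0},{"grip":1,"x":0,"y":0,"z":0.005,"turn":0}]' 
python3 -m handwheel '[{"grip":1,"x":-0.001,"y":0,"z":0,"turn":0},{"grip":1,"x":-0.002,"y":0,"z":0,"turn":0},{"grip":1,"x":-0.003,"y":0,"z":0,"turn":0},{"grip":1,"x":-0.003,"y":0,"z":0,"turn":0},{"grip":1,"x":-0.003,"y":0,"z":0,"turn":0}]' 
python3 -c "
from h import *
go(.4625,.048,.218,7)"
```

```text
t: 9.15
ee_pos: [0.4633, 0.0511, 0.2189]
tool_rot: [0.0, 0.663, 0.749, 0.0]
contact_force: [0.7, 0.2, -3.6]
opening: 0.0558
gripper_force: 30.0
t: 9.78
ee_pos: [0.4637, 0.0481, 0.2188]
tool_rot: [0.0, 0.663, 0.749, 0.0]
contact_force: [0.1, -0.7, -2.8]
opening: 0.0559
gripper_force: 30.0
t9.78 pos [0.4637 0.0481 0.2188] yaw7.0 q6 2.81 tilt0.00 shift [ 0.0001 -0.0012  0.0008] turn-0.0 F [ 0.1 -0.7 -2.8] open0.0559 gf30.0
```

```bash

python3 -m handwheel '[{"grip":1,"x":-0.0005,"y":0,"z":0.0005,"turn":0},{"grip":1,"x":-0.001,"y":0,"z":0.0005,"turn":0},{"grip":1,"x":-0.0015,"y":0,"z":0.0005,"turn":0},{"grip":1,"x":-0.0015,"y":0,"z":0.0005,"turn":0},{"grip":1,"x":-0.0015,"y":0,"z":0.0005,"turn":0}]' |grep -E "ee_pos|force"
python3 -m handwheel '[{"grip":1,"x":-0.0005,"y":0,"z":0,"turn":0},{"grip":1,"x":-0.001,"y":0,"z":0,"turn":0},{"grip":1,"x":-0.001,"y":0,"z":0,"turn":0},{"grip":1,"x":-0.001,"y":0,"z":0,"turn":0},{"grip":1,"x":-0.001,"y":0,"z":0,"turn":0}]' |grep -E "ee_pos|force"
```

```text
ee_pos: [0.4638, 0.0466, 0.2183]
contact_force: [0.3, -0.4, -3.5]
gripper_force: 30.0
ee_pos: [0.464, 0.0457, 0.2183]
contact_force: [-0.5, -0.5, -2.7]
gripper_force: 30.0
```

```bash

python3 -m handwheel '[{"grip":1,"x":-0.0005,"y":0,"z":0,"turn":0},{"grip":1,"x":-0.001,"y":0,"z":0,"turn":0},{"grip":1,"x":-0.0015,"y":0,"z":0,"turn":0},{"grip":1,"x":-0.0015,"y":0,"z":0,"turn":0},{"grip":1,"x":-0.0015,"y":0,"z":0,"turn":0}]' |grep -E "ee_pos|force"
python3 - <<'E'
from h import *
th=np.radians(97);R=np.array([[np.cos(th),-np.sin(th)],[np.sin(th),np.cos(th)]]);t=np.array([.4726,-.0339])
a=r.grab_frame("top");cv2.imwrite("pics/t6.png",a[...,::-1])
# ring outline in brass
hs=cv2.cvtColor(a,cv2.COLOR_RGB2HSV).astype(int)
for v in range(268,284):print(v,["%d"%(a[v,u].astype(int)[0]-a[v,u].astype(int)[2]) for u in range(312,334)])
E
```

```text
ee_pos: [0.464, 0.0451, 0.2183]
contact_force: [-3.7, 6.8, -2.2]
gripper_force: 30.0
268 ['17', '17', '17', '18', '14', '9', '7', '5', '2', '1', '0', '1', '1', '2', '2', '2', '3', '3', '6', '6', '6', '9']
269 ['18', '20', '18', '19', '18', '10', '8', '1', '3', '14', '22', '26', '20', '10', '4', '0', '3', '3', '5', '6', '5', '8']
270 ['12', '18', '21', '17', '19', '11', '5', '10', '18', '37', '56', '62', '57', '41', '17', '5', '4', '3', '6', '3', '5', '8']
271 ['17', '13', '18', '17', '17', '15', '11', '19', '30', '35', '33', '34', '45', '57', '48', '22', '6', '6', '8', '7', '8', '8']
272 ['15', '16', '17', '22', '15', '16', '19', '23', '24', '14', '6', '5', '12', '36', '50', '35', '15', '12', '11', '5', '9', '7']
273 ['13', '14', '17', '21', '19', '22', '19', '20', '16', '9', '6', '3', '7', '15', '33', '41', '20', '13', '7', '3', '7', '7']
274 ['10', '16', '19', '21', '20', '18', '20', '23', '13', '2', '2', '0', '5', '11', '26', '40', '18', '6', '3', '4', '5', '8']
275 ['16', '14', '16', '17', '20', '16', '18', '26', '17', '5', '2', '0', '4', '9', '26', '44', '23', '12', '9', '7', '5
[... 323 characters left out ...]
'33', '36', '30', '34', '53', '61', '42', '16', '0', '-3', '4', '4', '7', '4']
279 ['13', '16', '16', '18', '19', '19', '17', '15', '15', '18', '19', '27', '27', '26', '8', '1', '1', '2', '4', '6', '6', '3']
280 ['16', '16', '18', '18', '18', '19', '18', '11', '4', '4', '9', '8', '7', '1', '1', '1', '1', '4', '1', '2', '5', '9']
281 ['15', '16', '14', '17', '14', '19', '20', '11', '5', '2', '3', '2', '3', '1', '-1', '2', '2', '2', '5', '3', '5', '8']
282 ['17', '14', '12', '17', '18', '18', '19', '13', '5', '4', '5', '3', '4', '0', '3', '1', '2', '0', '2', '2', '3', '5']
283 ['15', '16', '16', '18', '21', '21', '17', '12', '7', '4', '8', '0', '2', '1', '2', '2', '3', '0', '1', '0', '4', '7']
```

The end has met the stop (about 7 N), and the ring is at about (323,274), around the pin. Release and lift.

```bash

python3 -m handwheel '[{"grip":1,"x":0.001,"y":0,"z":0.0002,"turn":0},{"grip":0.6,"x":0.001,"y":0,"z":0.0002,"turn":0},{"grip":0,"x":0.001,"y":0,"z":0.0002,"turn":0},{"grip":0,"x":0.001,"y":0,"z":0.0002,"turn":0},{"grip":0,"x":0.001,"y":0,"z":0.0002,"turn":0}]' |grep -E "ee_pos|force|open"
python3 -m handwheel '[{"grip":0,"x":0,"y":0,"z":0,"turn":0},{"grip":0,"x":0,"y":0,"z":-0.02,"turn":0},{"grip":0,"x":0,"y":0,"z":-0.04,"turn":0},{"grip":0,"x":0,"y":0,"z":-0.07,"turn":0},{"grip":0,"x":0,"y":0,"z":-0.1,"turn":0}]' |grep -E "ee_pos|force|open"
python3 - <<'E'
from h import *
th=np.radians(97);R=np.array([[np.cos(th),-np.sin(th)],[np.sin(th),np.cos(th)]]);t=np.array([.4726,-.0339])
g=R@[-.136,-.0005]+t;go(*g,.30,97)
E
```

```text
ee_pos: [0.4642, 0.0449, 0.2183]
contact_force: [0.0, 0.5, -0.7]
opening: 0.0779
gripper_force: 0.0
ee_pos: [0.4639, 0.045, 0.3189]
contact_force: [0.3, 0.4, 0.1]
opening: 0.087
gripper_force: 0.0
t12.95 pos [0.4639 0.045  0.3189] yaw7.0 q6 2.82 tilt0.02 shift [-0.2154 -0.0004  0.019 ] turn-90.0 F [0.3 0.4 0.1] open0.0870 gf0.0
```

```bash

python3 -m handwheel '[{"grip":0,"x":-0.043,"y":0,"z":0,"turn":10},{"grip":0,"x":-0.086,"y":0,"z":0,"turn":20},{"grip":0,"x":-0.129,"y":0,"z":0,"turn":30},{"grip":0,"x":-0.172,"y":0,"z":0.01,"turn":40},{"grip":0,"x":-0.215,"y":0,"z":0.019,"turn":50}]' >/dev/null
python3 -m handwheel '[{"grip":0,"x":0,"y":0,"z":0,"turn":10},{"grip":0,"x":0,"y":0,"z":0,"turn":20},{"grip":0,"x":0,"y":0,"z":0,"turn":30},{"grip":0,"x":0,"y":0,"z":0,"turn":40},{"grip":0,"x":0,"y":0,"z":0,"turn":40}]' |grep -E "ee_pos|force|open"
python3 - <<'E'
from h import *
th=np.radians(97);R=np.array([[np.cos(th),-np.sin(th)],[np.sin(th),np.cos(th)]]);t=np.array([.4726,-.0339])
g=R@[-.136,-.0005]+t;go(*g,.23,-83)
a=r.grab_frame("top");b=r.grab_frame("scene")
cv2.imwrite("pics/t7.png",a[...,::-1]);cv2.imwrite("pics/s7.png",b[...,::-1])
a=a[225:325,205:400,::-1];b=b[100:275,220:400,::-1]
A=cv2.resize(a,None,fx=2.2,fy=2.2,interpolation=cv2.INTER_CUBIC);B=cv2.resize(b,None,fx=2,fy=2,interpolation=cv2.INTER_CUBIC)
o=np.zeros((350,429+360,3),np.uint8);o[:220,:429]=A;o[:,429:]=B;cv2.imwrite("pics/p7.png",np.clip(o*1.4,0,255).astype(np.uint8))
E
```

```text
ee_pos: [0.4901, -0.1683, 0.299]
contact_force: [1.1, -0.1, -0.6]
opening: 0.0868
gripper_force: 0.0
t14.20 pos [ 0.4901 -0.1683  0.299 ] yaw-82.9 q6 1.71 tilt0.01 shift [-0.0005  0.0004  0.069 ] turn0.1 F [ 1.1 -0.1 -0.6] open0.0868 gf0.0
```

View pics/p7.png

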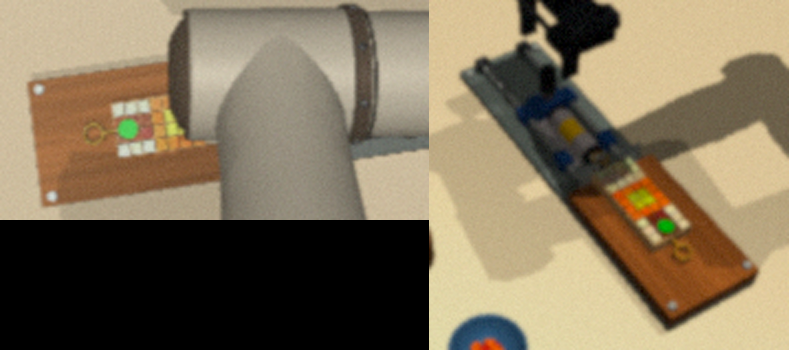

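The plaque lies flat on the bed against the stop, sticker end away from the hook (top: sticker at (128,129); scene: (665,226)). The fingers stand over the grip at (548,75). Descend and close.

```bash

python3 -m handwheel '[{"grip":0,"x":0,"y":0,"z":0.02,"turn":0},{"grip":0,"x":0,"y":0,"z":0.04,"turn":0},{"grip":0,"x":0,"y":0,"z":0.055,"turn":0},{"grip":0,"x":0,"y":0,"z":0.068,"turn":0},{"grip":0,"x":0,"y":0,"z":0.068,"turn":0}]' |grep -E "ee_pos|force|open"
python3 -m handwheel '[{"grip":0.4,"x":0,"y":0,"z":0,"turn":0},{"grip":0.6,"x":0,"y":0,"z":0,"turn":0},{"grip":1,"x":0,"y":0,"z":0,"turn":0},{"grip":1,"x":0,"y":0,"z":0,"turn":0},{"grip":1,"x":0,"y":0,"z":0,"turn":0}]' 30 |grep -E "ee_pos|force|open"
python3 -m handwheel '[{"grip":1,"x":0,"y":0,"z":0,"turn":0},{"grip":1,"x":0,"y":0,"z":0,"turn":0},{"grip":1,"x":0,"y":0,"z":0,"turn":0},{"grip":1,"x":0,"y":0,"z":0,"turn":0},{"grip":1,"x":0,"y":0,"z":0,"turn":0}]' 30 |grep -E "ee_pos|force|open"
python3 -c "
from h import *
go(.4901,-.1683,.23,-83)"
```

```text
ee_pos: [0.49, -0.1683, 0.2301]
contact_force: [0.0, -0.1, 0.1]
opening: 0.0871
gripper_force: 0.0
ee_pos: [0.4902, -0.1683, 0.2312]
contact_force: [-0.1, 0.1, -1.3]
opening: 0.0449
gripper_force: 0.0
ee_pos: [0.4902, -0.1684, 0.2311]
contact_force: [0.5, -0.9, -0.2]
opening: 0.0212
gripper_force: 30.0
t16.18 pos [ 0.4902 -0.1684  0.2311] yaw-83.0 q6 1.71 tilt0.01 shift [-0.0001 -0.0001  0.0011] turn-0.0 F [ 0.5 -0.9 -0.2] open0.0212 gf30.0
```

Grip held (21 mm). Draw in steps along tool +y and watch for the force to come on.

```bash

python3 -m handwheel '[{"grip":1,"x":0,"y":0.002,"z":0,"turn":0},{"grip":1,"x":0,"y":0.004,"z":0,"turn":0},{"grip":1,"x":0,"y":0.006,"z":0,"turn":0},{"grip":1,"x":0,"y":0.006,"z":0,"turn":0},{"grip":1,"x":0,"y":0.006,"z":0,"turn":0}]' |grep -E "ee_pos|contact_force"
for i in 1; do python3 -m handwheel '[{"grip":1,"x":0,"y":0.002,"z":0,"turn":0},{"grip":1,"x":0,"y":0.004,"z":0,"turn":0},{"grip":1,"x":0,"y":0.004,"z":0,"turn":0},{"grip":1,"x":0,"y":0.004,"z":0,"turn":0},{"grip":1,"x":0,"y":0.004,"z":0,"turn":0}]' |grep -E "ee_pos|contact_force"; done
python3 -m handwheel '[{"grip":1,"x":0,"y":0.002,"z":0,"turn":0},{"grip":1,"x":0,"y":0.004,"z":0,"turn":0},{"grip":1,"x":0,"y":0.006,"z":0,"turn":0},{"grip":1,"x":0,"y":0.006,"z":0,"turn":0},{"grip":1,"x":0,"y":0.006,"z":0,"turn":0}]' |grep -E "ee_pos|contact_force"
python3 -m handwheel '[{"grip":1,"x":0,"y":0.004,"z":0,"turn":0},{"grip":1,"x":0,"y":0.008,"z":0,"turn":0},{"grip":1,"x":0,"y":0.012,"z":0,"turn":0},{"grip":1,"x":0,"y":0.012,"z":0,"turn":0},{"grip":1,"x":0,"y":0.012,"z":0,"turn":0}]' |grep -E "ee_pos|contact_force"
python3 -c "
from h import *
go(.4901,-.1683,.23,-83)"
```

```text
ee_pos: [0.4909, -0.1743, 0.2311]
contact_force: [-0.5, -0.6, 0.5]
ee_pos: [0.4914, -0.1783, 0.231]
contact_force: [-1.0, -1.1, -0.7]
ee_pos: [0.4921, -0.1842, 0.231]
contact_force: [-0.8, 1.2, 0.4]
ee_pos: [0.4936, -0.196, 0.231]
contact_force: [-1.0, 4.9, 0.3]
t18.68 pos [ 0.4936 -0.196   0.231 ] yaw-83.0 q6 1.77 tilt0.01 shift [-0.0001 -0.028   0.001 ] turn-0.0 F [-1.   4.9  0.3] open0.0217 gf30.0
```

Force rose from about 0 to 4.9 N after 28 mm, so the slack was about 12.4 mm and the slide is at about 15.5 mm. Draw 40 mm more, then look.

```bash

python3 -m handwheel '[{"grip":1,"x":0,"y":0.004,"z":0,"turn":0},{"grip":1,"x":0,"y":0.008,"z":0,"turn":0},{"grip":1,"x":0,"y":0.012,"z":0,"turn":0},{"grip":1,"x":0,"y":0.016,"z":0,"turn":0},{"grip":1,"x":0,"y":0.02,"z":0,"turn":0}]' |grep -E "ee_pos|contact_force"
python3 -m handwheel '[{"grip":1,"x":0,"y":0.005,"z":0,"turn":0},{"grip":1,"x":0,"y":0.010,"z":0,"turn":0},{"grip":1,"x":0,"y":0.015,"z":0,"turn":0},{"grip":1,"x":0,"y":0.02,"z":0,"turn":0},{"grip":1,"x":0,"y":0.02,"z":0,"turn":0}]' |grep -E "ee_pos|contact_force"
python3 - <<'E'
from h import *
go(.4901,-.1683,.23,-83)
a=r.grab_frame("top");b=r.grab_frame("scene")
cv2.imwrite("pics/t8.png",a[...,::-1]);cv2.imwrite("pics/s8.png",b[...,::-1])
a=a[240:310,300:440,::-1];b=b[110:230,230:350,::-1]
A=cv2.resize(a,None,fx=2.2,fy=2.2,interpolation=cv2.INTER_CUBIC);B=cv2.resize(b,None,fx=4,fy=4,interpolation=cv2.INTER_CUBIC)
o=np.zeros((480,790,3),np.uint8);o[:len(A),:A.shape[1]]=A;o[:,310:]=B;cv2.imwrite("pics/p8.png",np.clip(o*1.4,0,255).astype(np.uint8))
E
```

```text
ee_pos: [0.4959, -0.2151, 0.2308]
contact_force: [-0.3, 10.5, 1.3]
ee_pos: [0.4982, -0.2342, 0.2306]
contact_force: [0.4, 14.4, 1.8]
t19.93 pos [ 0.4982 -0.2342  0.2306] yaw-83.0 q6 1.84 tilt0.18 shift [-0.     -0.0664  0.0008] turn-0.0 F [ 0.4 14.4  1.8] open0.0212 gf30.0
```

View pics/p8.png

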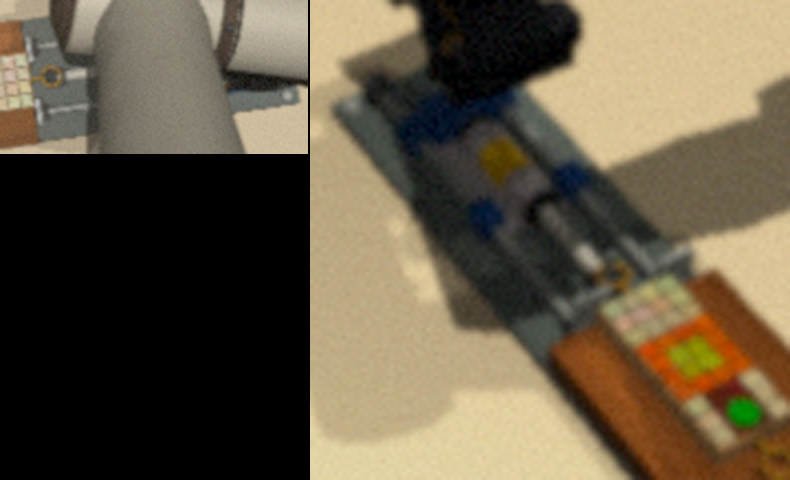

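The plaque stays put, and the ring at top (51,76) is hooked on the pin. The mouth is at scene crop (543,210) with no red showing yet; 14.4 N implies a slide of about 54 mm. Draw 6 mm more.

```bash

python3 -m handwheel '[{"grip":1,"x":0,"y":0.002,"z":0,"turn":0},{"grip":1,"x":0,"y":0.004,"z":0,"turn":0},{"grip":1,"x":0,"y":0.005,"z":0,"turn":0},{"grip":1,"x":0,"y":0.005,"z":0,"turn":0},{"grip":1,"x":0,"y":0.005,"z":0,"turn":0}]' |grep -E "ee_pos|contact_force"
python3 - <<'E'
from h import *
go(.4901,-.1683,.23,-83)
b=r.grab_frame("scene");cv2.imwrite("pics/s9.png",b[...,::-1])
b=b[135:205,265:335,::-1]
cv2.imwrite("pics/p9.png",np.clip(cv2.resize(b,None,fx=8,fy=8,interpolation=cv2.INTER_CUBIC)*1.6,0,255).astype(np.uint8))
th=np.radians(97);R=np.array([[np.cos(th),-np.sin(th)],[np.sin(th),np.cos(th)]]);t=np.array([.4726,-.0339])
for d in(.070,.0765,.0825,.0885):
    for z in(.027,.033):
        u,v=px("scene",[*(R@[-.0125-d,0]+t),z]);print(d,z,round((u-265+.5)*8),round((v-135+.5)*8))
E
```

```text
ee_pos: [0.4988, -0.2387, 0.2306]
contact_force: [0.0, 15.8, 2.3]
t20.65 pos [ 0.4988 -0.2387  0.2306] yaw-83.0 q6 1.85 tilt0.20 shift [-0.0001 -0.0709  0.0008] turn-0.0 F [ 0.  15.8  2.3] open0.0213 gf30.0
0.07 0.027 194 237
0.07 0.033 195 224
0.0765 0.027 184 225
0.0765 0.033 184 212
0.0825 0.027 174 214
0.0825 0.033 175 201
0.0885 0.027 164 203
0.0885 0.033 165 190
```

View pics/p9.png

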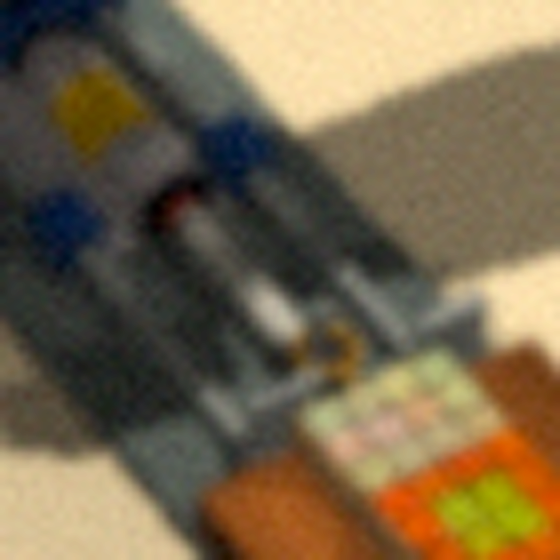

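Red has just emerged at the mouth, at crop (178,207), where the band was predicted. Force 15.8 N and 70.9 mm of draw both put the slide at about 58.5-59 mm. Add 1 mm and hold for over 3 s.

```bash

python3 -m handwheel '[{"grip":1,"x":0,"y":0.001,"z":0,"turn":0},{"grip":1,"x":0,"y":0.001,"z":0,"turn":0},{"grip":1,"x":0,"y":0.001,"z":0,"turn":0},{"grip":1,"x":0,"y":0.001,"z":0,"turn":0},{"grip":1,"x":0,"y":0.001,"z":0,"turn":0}]' |grep -E "ee_pos|contact_force"
for i in 1 2 3 4 5 6 7; do python3 -m handwheel '[{"grip":1,"x":0,"y":0,"z":0,"turn":0},{"grip":1,"x":0,"y":0,"z":0,"turn":0},{"grip":1,"x":0,"y":0,"z":0,"turn":0},{"grip":1,"x":0,"y":0,"z":0,"turn":0},{"grip":1,"x":0,"y":0,"z":0,"turn":0}]' |grep -E "contact_force"; done
python3 - <<'E'
from h import *
go(.4901,-.1683,.23,-83)
b=r.grab_frame("scene");a=b[135:205,265:335].astype(int)
m=(a[...,0]-a[...,1]>25)&(a[...,0]-a[...,2]>20);sub=m[20:32,15:30];v,u=np.nonzero(sub);print("red px",len(u),[(int((x+15)*8),int((y+20)*8)) for x,y in zip(u,v)])
E
```

```text
ee_pos: [0.4989, -0.2396, 0.2306]
contact_force: [0.7, 15.0, 2.9]
contact_force: [-0.5, 15.4, 2.2]
contact_force: [0.2, 15.3, 3.0]
contact_force: [0.7, 16.2, 1.9]
contact_force: [-0.1, 14.8, 1.4]
contact_force: [-0.2, 15.5, 1.7]
contact_force: [-0.3, 14.8, 2.3]
contact_force: [0.1, 14.9, 2.2]
t25.70 pos [ 0.4989 -0.2396  0.2306] yaw-83.0 q6 1.85 tilt0.21 shift [-0.0001 -0.0719  0.0008] turn-0.0 F [ 0.1 14.9  2.2] open0.0211 gf30.0
red px 0 []
```

```bash
python3 - <<'E'
from h import *
b=sum(r.grab_frame("scene").astype(float) for _ in range(4))/4
print("cols 283..293")
for v in range(156,168):print(v,[(int(x[0]-x[1]),int(x.sum()/3)) for x in b[v,283:294]])
E
```

```text
cols 283..293
156 [(3, 51), (3, 51), (3, 46), (1, 37), (2, 28), (0, 21), (0, 15), (-2, 15), (-8, 14), (-7, 17), (-9, 15)]
157 [(2, 48), (3, 41), (2, 32), (1, 20), (0, 14), (3, 6), (0, 6), (-2, 10), (-2, 14), (-4, 19), (-6, 18)]
158 [(2, 38), (2, 27), (0, 18), (2, 14), (9, 7), (8, 6), (7, 7), (1, 8), (0, 17), (0, 26), (-2, 23)]
159 [(2, 26), (1, 17), (4, 9), (15, 8), (21, 15), (18, 17), (11, 14), (3, 14), (2, 24), (2, 32), (-1, 29)]
160 [(2, 19), (4, 7), (12, 9), (22, 17), (25, 27), (20, 33), (11, 33), (4, 28), (0, 31), (1, 37), (-1, 33)]
161 [(0, 11), (6, 6), (15, 9), (22, 22), (18, 34), (14, 43), (6, 47), (3, 47), (2, 41), (0, 37), (-1, 33)]
162 [(4, 10), (4, 5), (13, 10), (17, 21), (11, 35), (6, 50), (4, 59), (2, 58), (2, 50), (0, 41), (-1, 32)]
163 [(0, 13), (0, 6), (8, 10), (8, 20), (7, 36), (3, 48), (2, 60), (2, 62), (2, 55), (2, 43), (0, 35)]
164 [(3, 18), (1, 7), (2, 9), (2, 18), (1, 28), (2, 45), (2, 55), (3, 60), (1, 59), (1, 52), (0, 43)]
165 [(3, 22), (0, 16), (0, 14), (0, 18), (0, 28), (2, 35), (0, 45), (3, 54), (3, 58), (1, 55), (2, 46)]
166 [(0, 23), (-2, 18), (0, 22), (-2, 19), (0, 25), (0, 30), (1, 37), (2, 46), (3, 51), (2, 49), (1, 47)]
167 [(-2, 26), (-2, 25), (-2, 20), (-1, 20), (-2, 21), (-1, 25), (0, 32), (-1, 39), (1, 41), (2, 44), (3, 47)]
```

Red shows at the mouth over about 2 px (roughly 5 mm of the band), so the mouth stands mid-band, and it has held for over 3 s at about 15.3 N. Hand in.

```bash
python3 -c "
from plant import r
print(r.job_done())"
```

```text
the job is handed in; nothing more can be done
None
```

I handed the job in with the plaque turned, its untested eye on the hook pin and that end against the stop, and the grip still held with the tube's mouth in the red band after more than 4 s at about 15 N; the judged result was not shown.

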